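# Nest the paste-bowl covers for the wash-up

### The arm

A 6-joint arm with a two-finger parallel gripper is mounted at the origin on the work surface. World frame = base frame: x ahead of the robot, y to its left, z up, the work surface at z = 0. Lengths are in m, angles in rad, forces in N, time in s.
With the tool pointing down it reaches from about 0.35 to 0.975 m from the base axis. Payload 4.9 kg.
Tool frame: the origin (TCP) lies at the very end of the fingers, on their centre line; the grasp point (between the pads) lies 19 mm behind it; z points along the fingers, y is the direction in which the jaws open and shut (so a half turn about z gives the same grasp; the last joint's range is limited). The gripper opens to 85 mm and grips with 20 to 120 N. Pads are 22 mm wide; open, the fingers measure 114 mm over their backs; the gripper's body (76 mm by 85 mm) begins 54 mm behind the grasp point. The pads swing forward as they close: fully open they stand 13 mm farther back than shut.
Start: joints at [0.99, 0.053, 1.613, -0, 1.476, -0.119], TCP at [0.278, 0.56, 0.207] pointing down, gripper open.
Joint ranges: [-3.01, 3.01], [-1.01, 2.22], [0.06, 2.58], [-1.02, 4.17], [0.09, 2.62], [-3.14, 3.14]. Speed limits (rad/s): [2.57, 2.57, 3.14, 3.14, 3.14, 3.14].

### API

Orientations are given as a rotation vector (axis times angle).
In Python, from station import sensors, optics, ticket gives the robot as it stands.
- The arm moves only by the tool move_arm, never from a script. Its argument "plan" is text: rows parted by semicolons, each of 5 numbers parted by spaces: the shift along the tool's x, y, z in m, then the turn about the tool's z in rad, then the closure in counts, from 0 (fully open) to 255 (shut). In form: dx dy dz turn grip; .... A call has 1 to 12 rows; each row is the pose to reach, as a shift and turn from the pose measured when the call began, along the tool's axes at that moment; what a row does not reach only later rows make up. A row lasts 1/8 s, in which the tool goes at most 62.5 mm and 10.7 degrees, less where a joint would pass 70% of its speed; a pose out of reach is approached as far as the arm can. A call with a gripper value outside its range is refused whole. The fingers move at their own pace and stop on an object; "force" is the grip in N (left out, the last holds). Time passes only in rows, so rows that repeat a pose let the fingers close. It gives the time, the measured TCP pose, the force and the opening at its end, in the units of the state.
- sensors.get_obs(): the state, without advancing time (a new reading comes with each control period).
- optics.get_image(name): name is "scene" or "top"; returns (picture, depth): 400x640x3 uint8, blue, green, red; 400x640 float32, m along the optical axis (not along the pixel's ray), 0 where there is no reading.
- optics.camera_model(name): a dict with "K" (3x3 intrinsics, pixels), "k1" (the pictures are not rectified: a ray, as slopes to the right and down, at radius r is drawn at 1 + k1 r^2 times it, then the intrinsics apply), "extrinsics" (4x4, takes a point from camera to world coordinates). Camera axes: x right, y down, z forward; pixel columns grow to the right and rows downward; lengths in m; the calibration is good to about 2 mm. A picture is of the moment at which its call begins. camera_model takes no time and is no camera call.
- ticket.finish_job(): hands the job in, once; it reports no verdict.
The state is a dict: "t": time; "q": joint angles; "dq": joint speeds; "effort": joint torques, N m; "tool_pos": TCP position; "tool_rot": TCP orientation; "contact_force": force on the tool from outside, world axes, zero at the start; "wrist_torque": the same for the moment, N m; "opening": finger opening in m.
Only numpy, scipy, OpenCV 4.12 (cv2) and the standard library are available. Lean on these libraries where they do the work, as an engineer would, in place of code of your own. Each camera call takes 0.05 s, during which the arm holds its last target. There are 200 camera calls.

### The job

Stack the three loose domed covers for the wash-up, all staying upside down with the open side up: first set the yellow one into the blue one, then the red one into the yellow one, each sitting down level and roughly centred on the crown of the one below, with the blue one left flat on the table. Leave the green-covered tub where it stands; it is still in use.

Things in the scene. Friction and masses are not known exactly. Their poses are not given: they have to be found in the camera images.
- big_cover: Blue (largest) domed plastic cover lying upside down like a bowl. 210 mm across, 40 high, walls 4 thick; its top 12 mm is an upright rim 8 thick, to pinch anywhere from above. Flat crown 92 across, 110 inside. About 180 g. Origin: centre of the crown's underside; z up, out of the open side; yaw is meaningless. The yellow one nests with its origin 4 mm above this origin, its rim 20 mm above this rim.
- mid_cover: Yellow (middle) domed plastic cover lying upside down like a bowl. 164 mm across, 56 high, walls 4 thick; its top 20 mm is an upright rim 8 thick, to pinch anywhere from above. Flat crown 80 across, 90 inside. About 100 g. Origin: centre of the crown's underside; z up, out of the open side; yaw is meaningless. The red one nests with its origin 4 mm above this origin, its rim 20 mm above this rim.
- small_cover: Red (smallest) domed plastic cover lying upside down like a bowl. 120 mm across, 72 high, walls 4 thick; its top 20 mm is an upright rim 8 thick, to pinch anywhere from above. Flat crown 60 across. About 70 g. Origin: centre of the crown's underside; z up, out of the open side; yaw is meaningless.
- tub: Bystander: white plastic tub closed with a green domed cover (dome up) and a small black knob, 110 mm across and 122 mm high, about 0.8 kg. Stays where it is. Origin: centre of its underside, z up.
Mind the look-alikes: they are no part of the job. Of the things that look like the mid_cover, the larger one is meant.

How it is judged:
By the outcome, as a careful person would: the job done as asked, in the order asked, and still so for the second after the job is handed in, with the robot touching nothing.
It also fails if it takes over 64 s, if anything falls off the work surface, if the arm or the gripper's body presses on something with over 40 N, if the wrist force passes 120 N, or if a joint passes its speed limit or range.

## Working session

There is one attempt and no reset: what is moved stays moved. The work goes in short steps, Python scripts to look and compute and a tool call to move; the robot and the scene stay as the last step left them, time stands still between calls to the robot, and variables do not carry over. Pictures are saved under pics/ and viewed, about 8 in all and at most 12, crops included, and the job is handed in when it is done.

Besides the shell and the picture viewer there is one more tool, called after "Request:" as name(argument=value, ...), one argument or row to a line, values as JSON. move_arm: Moves the arm, as the interface text tells. Its arguments: {"type":"object","properties":{"plan":{"type":"string"},"force":{"type":"number"}},"required":["plan"]}

```bash
mkdir -p pics; cat > h.py <<'E'
import numpy as np, cv2
from station import sensors, optics, ticket
def grab(n): return optics.get_image(n)
def world(n,uv,d=None,z=None):
    m=optics.camera_model(n);K=np.array(m["K"]);T=np.array(m["extrinsics"])
    uv=np.atleast_2d(uv).astype(float)
    p=cv2.undistortPoints(uv[:,None],K,np.array([m["k1"],0,0,0,0.]))[:,0]
    r=np.c_[p,np.ones(len(p))]
    if d is not None: return (r*np.asarray(d)[:,None])@T[:3,:3].T+T[:3,3]
    w=r@T[:3,:3].T
    return T[:3,3]+w*((z-T[2,3])/w[:,2])[:,None]
E
python3 - <<'E'
from h import *
for n in("scene","top"):
    im,d=grab(n);cv2.imwrite(f"pics/{n}0.png",im);np.save(f"pics/{n}0.npy",d)
    m=optics.camera_model(n);print(np.round(m["K"],1).tolist(),m["k1"],np.round(m["extrinsics"],3).tolist())
print(sensors.get_obs())
E
```

```text
[[393.9, 0.0, 318.5], [0.0, 393.9, 202.0], [0.0, 0.0, 1.0]] -0.0636820419383618 [[-0.361, 0.641, -0.677, 1.309], [0.932, 0.241, -0.269, 0.39], [-0.009, -0.729, -0.684, 0.799], [0.0, 0.0, 0.0, 1.0]]
[[465.3, 0.0, 322.9], [0.0, 465.3, 200.7], [0.0, 0.0, 1.0]] -0.030903356505532203 [[0.013, -0.988, 0.152, 0.401], [-1.0, -0.015, -0.008, 0.11], [0.01, -0.151, -0.988, 1.192], [0.0, 0.0, 0.0, 1.0]]
{'t': 0.1, 'q': array([ 9.90004413e-01,  5.32873321e-02,  1.61411550e+00,  1.80914127e-05,
        1.47601420e+00, -1.19014638e-01]), 'dq': array([ 0.00041964, -0.00102835, -0.00379267, -0.00154279, -0.00012603,
        0.00246149]), 'effort': array([ 4.82367777e-04, -3.94903994e+01, -3.71363139e+01, -1.01491812e-04,
        3.87670836e-03, -1.73906841e-05]), 'tool_pos': array([0.27813738, 0.55903764, 0.20561279]), 'tool_rot': array([-7.18785840e-01, -3.05759852e+00,  2.68182155e-03]), 'contact_force': array([-0.15792529,  0.57088366,  0.50096953]), 'wrist_torque': array([-0.05616192, -0.00715897,  0.01757723]), 'opening': 0.08539675411495747}
```

View pics/top0.png

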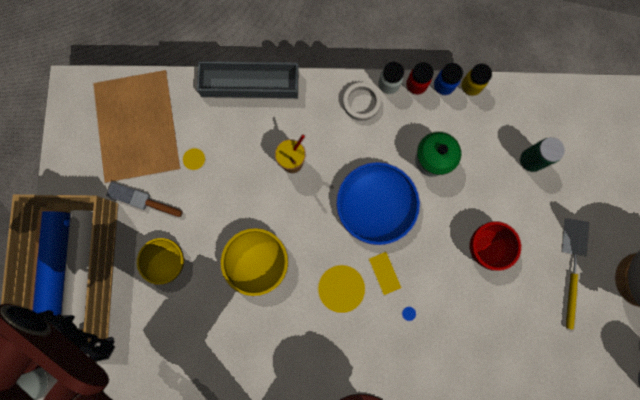

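View pics/scene0.png

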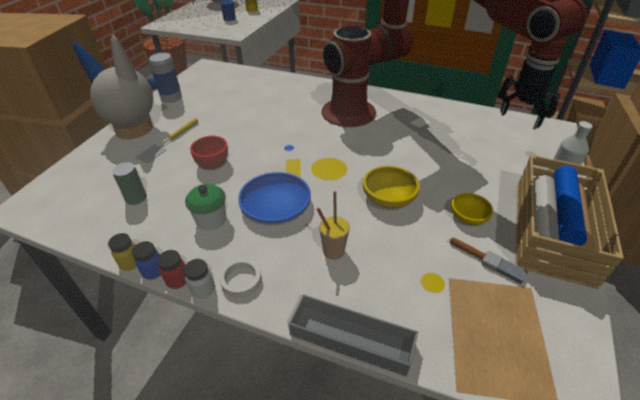

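The large yellow bowl at top (255,262) is the candidate for mid_cover. Look-alikes are the small yellow bowl (161,261), the flat yellow disc (342,288), the card (385,273), the small disc (194,159) and the yellow cup (290,153). For big_cover, blue (378,203), there are the blue roll (50,265), a jar and a dot. For small_cover, red (496,246), there is a red jar. I'll measure the sizes and check a crop.

```bash
cat >> h.py <<'E'
HS={"y":((20,120,60),(35,255,255)),"b":((100,120,40),(125,255,255)),"r":((0,130,40),(8,255,255))}
def circ(P):
    A=np.c_[2*P[:,:2],np.ones(len(P))];s=np.linalg.lstsq(A,(P[:,:2]**2).sum(1),rcond=None)[0]
    return s[0],s[1],np.sqrt(s[2]+s[0]**2+s[1]**2)
def mask(im,c):
    h=cv2.cvtColor(im,cv2.COLOR_BGR2HSV);m=cv2.inRange(h,*HS[c])
    if c=="r": m|=cv2.inRange(h,(172,130,40),(180,255,255))
    return cv2.morphologyEx(m,cv2.MORPH_CLOSE,np.ones((5,5)))
def rim(n,im,d,c,uv,z):
    """silhouette-hull circle at height z; and depth points near z."""
    _,L=cv2.connectedComponents(mask(im,c));m=(L==L[uv[1],uv[0]]).astype(np.uint8)
    k=max(cv2.findContours(m,0,1)[0],key=cv2.contourArea)
    h=cv2.convexHull(k)[:,0]
    a=circ(world(n,h,z=z))
    v,u=np.nonzero(cv2.dilate(m,np.ones((5,5)))*(d>0));P=world(n,np.c_[u,v],d=d[v,u])
    Q=P[abs(P[:,2]-z)<.005]
    b=circ(Q) if len(Q)>10 else None
    return np.round(a,4),np.round(b,4) if b is not None else None,len(Q),np.round(np.percentile(P[:,2],[2,50,98]),3)
E
python3 - <<'E'
from h import *
im=cv2.imread("pics/top0.png");d=np.load("pics/top0.npy")
for c,uv,z in(("y",(240,280),.056),("y",(150,275),.04),("b",(378,203),.04),("r",(496,246),.072)):
    print(c,uv,rim("top",im,d,c,uv,z))
si=cv2.imread("pics/scene0.png");sd=np.load("pics/scene0.npy")
for c,uv,z in(("y",(390,190),.056),("b",(275,200),.04),("r",(210,155),.072)):
    print(c,uv,rim("scene",si,sd,c,uv,z))
for uv in((440,153),(290,155),(540,155)): print(world("top",[uv],d=[d[uv[1],uv[0]]]))
cv2.imwrite("pics/crop0.png",cv2.resize(im[140:320,120:540],None,fx=1.9,fy=1.9))
E
```

```text
y (240, 280) (array([0.4246, 0.2655, 0.0818]), array([0.4244, 0.2653, 0.0771]), 677, array([-0.003,  0.011,  0.058]))
y (150, 275) (array([0.4232, 0.4994, 0.0575]), array([0.4228, 0.5005, 0.0549]), 354, array([-0.002,  0.007,  0.042]))
b (378, 203) (array([ 0.5752, -0.0371,  0.1039]), array([ 0.5754, -0.0368,  0.1005]), 796, array([-0.002,  0.011,  0.042]))
r (496, 246) (array([ 0.47  , -0.3185,  0.0605]), array([ 0.47  , -0.3213,  0.0555]), 500, array([-0.003,  0.016,  0.074]))
y (390, 190) (array([0.4343, 0.2664, 0.0864]), array([0.4252, 0.2651, 0.0778]), 424, array([-0.001,  0.022,  0.058]))
b (275, 200) (array([ 0.5772, -0.0375,  0.103 ]), array([ 0.5755, -0.0389,  0.1002]), 590, array([0.   , 0.014, 0.043]))
r (210, 155) (array([ 0.471 , -0.3224,  0.0577]), array([ 0.4704, -0.322 ,  0.0562]), 249, array([-0.   ,  0.054,  0.075]))
[[ 0.68627113 -0.1780129   0.11349518]]
[[0.6796278  0.18159128 0.09690619]]
[[ 0.68731023 -0.42371759  0.1077277 ]]
```

View pics/crop0.png

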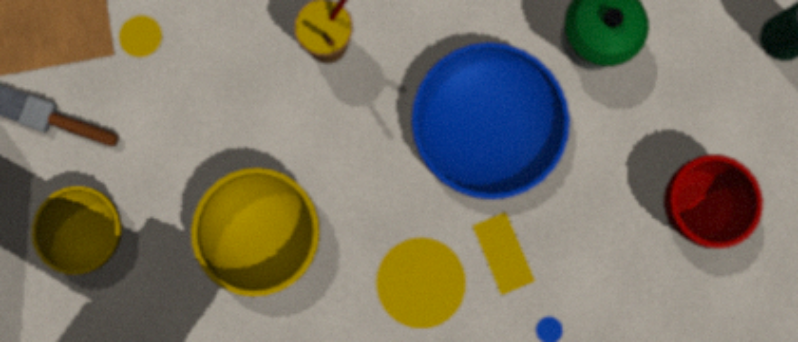

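The crop shows plain upside-down bowls. The larger yellow one (255,262) measures 164 mm across, so it is mid_cover; the small one is about 115 mm. With the present tool yaw, the +y side of each rim is graspable and clear of the tub and the cup, so no turning is needed. First I go above the yellow rim.

Request:
move_arm(
  plan="-0.04 -0.018 0 0 60; -0.085 -0.038 0 0 100; -0.13 -0.059 0.01 0 120; -0.175 -0.08 0.03 0 120; -0.22 -0.1 0.05 0 120; -0.25 -0.114 0.065 0 120; -0.262 -0.12 0.066 0 120; -0.262 -0.12 0.066 0 120; -0.262 -0.12 0.066 0 120; -0.262 -0.12 0.066 0 120",
  force=50,
)

```text
t: 1.35
tool_pos: [0.4588, 0.3359, 0.1405]
tool_rot: [0.716, 3.059, -0.001]
contact_force: [-0.4, 0.1, 0.4]
opening: 0.0454
```

```bash
cat >> h.py <<'E'
from scipy.spatial.transform import Rotation as Ro
def togo(target):
    o=sensors.get_obs();R=Ro.from_rotvec(o["tool_rot"]).as_matrix()
    print("t",round(o["t"],2),"tcp",np.round(o["tool_pos"],4),"open",round(o["opening"],4),"F",np.round(o["contact_force"],1),"q",np.round(o["q"],2))
    print("R",np.round(R,4).tolist())
    if target is not None: print("shift",np.round(R.T@(np.array(target)-o["tool_pos"]),4))
U=np.array([.4455,.8953])
Y=np.array([.4246,.2654]);B=np.array([.5754,-.0375]);RD=np.array([.470,-.3205])
E
python3 - <<'E'
from h import *
togo([*(Y+.078*U),.04])
im,d=grab("top");cv2.imwrite("pics/t1.png",im[150:350,120:420])
im,d=grab("scene");cv2.imwrite("pics/s1.png",cv2.resize(im[60:260,300:560],None,fx=2.5,fy=2.5))
E
```

```text
t 1.35 tcp [0.4588 0.3359 0.1405] open 0.0454 F [-0.4  0.1  0.4] q [ 0.5  -0.03  1.81 -0.    1.36 -0.61]
R [[-0.896, 0.4441, -0.0001], [0.4441, 0.896, -0.0008], [-0.0003, -0.0008, -1.0]]
shift [-0.0007 -0.0003  0.1005]
```

View pics/s1.png

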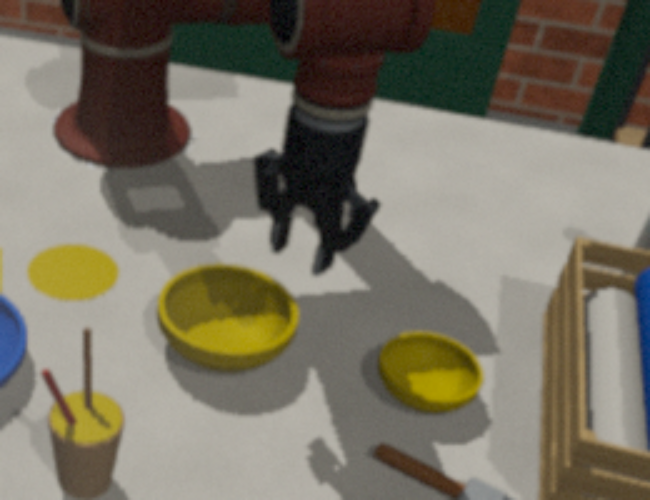

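The fingers (crop 280,240 and 322,260) are over the yellow rim's right-hand side, open 45 mm. Next I descend with light clearance and close.

Request:
move_arm(
  plan="-0.001 0 0.03 0 120; -0.001 0 0.06 0 120; -0.001 0 0.085 0 120; -0.001 0 0.1 0 120; -0.001 0 0.1 0 120; -0.001 0 0.1 0 170; -0.001 0 0.1 0 210; -0.001 0 0.1 0 235; -0.001 0 0.1 0 255; -0.001 0 0.1 0 255; -0.001 0 0.1 0 255; -0.001 0 0.1 0 255",
  force=50,
)

```text
t: 2.95
tool_pos: [0.4597, 0.335, 0.0402]
tool_rot: [-0.717, -3.058, 0.002]
contact_force: [-0.5, -0.2, 0.1]
opening: -0.0001
```

The jaws shut on nothing, so I need to look.

```bash
python3 - <<'E'
from h import *
im,d=grab("scene");cv2.imwrite("pics/s2.png",cv2.resize(im[100:240,330:490],None,fx=4,fy=4,interpolation=2));np.save("pics/s2.npy",d)
print(rim("scene",im,d,"y",(380,190),.056))
im,d=grab("top");a=im[180:320,200:340];cv2.imwrite("pics/t2.png",cv2.resize(a,None,fx=3,fy=3,interpolation=2))
print(rim("top",im,d,"y",(260,285),.056))
a=cv2.imread("pics/s2.png");b=cv2.imread("pics/t2.png");b=cv2.resize(b,(420,560))
cv2.imwrite("pics/st2.png",cv2.resize(np.hstack([a,b]),None,fx=.74,fy=.74))
E
```

```text
(array([0.4332, 0.2671, 0.0873]), array([0.4254, 0.2649, 0.0775]), 314, array([-0.   ,  0.023,  0.132]))
(array([0.699 , 0.1026, 0.9636]), array([0.5466, 0.2469, 0.4843]), 1680, array([-0.757, -0.   ,  0.471]))
```

View pics/st2.png

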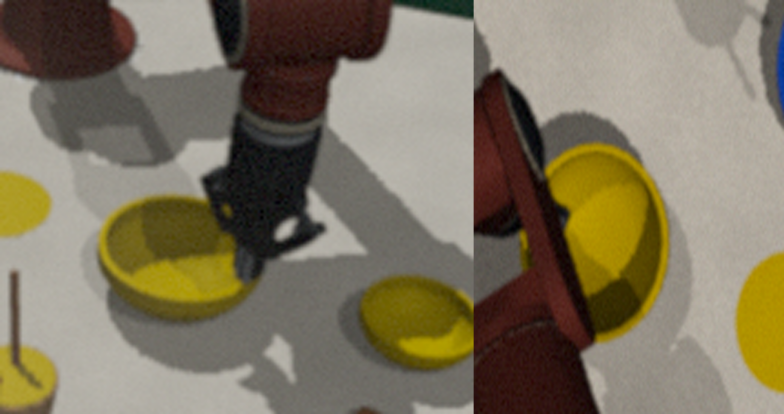

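```bash
python3 - <<'E'
from h import *
togo(None)
im,d=grab("scene")
s=im[100:240,330:490].astype(int);m=(s.max(2)<75)
v,u=np.nonzero(m);v+=100;u+=330
P=world("scene",np.c_[u,v].astype(float),d=d[v,u]);T=sensors.get_obs()["tool_pos"]
k=(np.linalg.norm(P[:,:2]-T[:2],axis=1)<.1)&(d[v,u]>0);P=P[k];u=u[k];v=v[k]
V=np.array([-.8953,.4455])
for z in np.arange(.02,.2,.01):
    q=P[(P[:,2]>=z)&(P[:,2]<z+.01)]
    if len(q):
        r=(q[:,:2]-T[:2]);print(round(z,2),len(q),"y",np.round(np.percentile(r@U,[5,50,95]),3),"x",np.round(np.percentile(r@V,[5,50,95]),3))
E
```

```text
t 3.05 tcp [0.4597 0.335  0.0402] open 0.0 F [ 0.4  0.4 -0.2] q [ 0.5   0.08  1.87 -0.    1.19 -0.61]
R [[-0.8958, 0.4444, -0.0005], [0.4444, 0.8958, -0.0012], [-0.0001, -0.0013, -1.0]]
0.02 2 y [-0.059 -0.059 -0.059] x [0.067 0.067 0.068]
0.07 14 y [-0.005  0.005  0.013] x [-0.011 -0.008 -0.004]
0.08 29 y [-0.007  0.007  0.014] x [-0.012 -0.009  0.002]
0.09 27 y [-0.01   0.006  0.014] x [-0.012 -0.009  0.001]
0.1 27 y [-0.012  0.001  0.014] x [-0.012 -0.009 -0.005]
0.11 72 y [-0.031 -0.001  0.025] x [-0.013 -0.01   0.007]
0.12 68 y [-0.036 -0.004  0.033] x [-0.013 -0.01   0.008]
0.13 74 y [-0.042 -0.004  0.04 ] x [-0.017 -0.012  0.001]
0.14 84 y [-0.049 -0.004  0.047] x [-0.018 -0.012 -0.004]
0.15 126 y [-0.053  0.007  0.057] x [-0.018 -0.01   0.001]
0.16 106 y [-0.047  0.009  0.049] x [-0.02 -0.01  0.  ]
0.17 86 y [-0.035  0.014  0.04 ] x [-0.018 -0.011  0.001]
0.18 35 y [0.018 0.034 0.039] x [-0.013 -0.01   0.003]
0.19 45 y [-0.016  0.02   0.037] x [-0.036 -0.03   0.002]
```

```bash
python3 - <<'E'
from h import *
im,d=grab("scene");T=sensors.get_obs()["tool_pos"]
v,u=np.mgrid[100:240,330:490];v=v.ravel();u=u.ravel()
P=world("scene",np.c_[u,v].astype(float),d=d[v,u])
h=cv2.cvtColor(im,cv2.COLOR_BGR2HSV)[v,u]
r=P[:,:2]-T[:2];V=np.array([-.8953,.4455]);a=r@U;b=r@V
k=(abs(a)<.03)&(abs(b)<.018)&(d[v,u]>0)
for z in np.arange(0,.12,.008):
    j=k&(P[:,2]>=z)&(P[:,2]<z+.008)
    y=j&(h[:,1]>130); n=j&(h[:,1]<=130)
    f=lambda j:(j.sum(),np.round([a[j].min(),np.median(a[j]),a[j].max(),b[j].min(),b[j].max()],3).tolist()) if j.any() else 0
    print(round(z,3),"yel",f(y),"grey",f(n))
m=optics.camera_model("scene");K=np.array(m["K"]);E=np.linalg.inv(m["extrinsics"]);p=E[:3,:3]@T+E[:3,3]
pp,_=cv2.projectPoints(p[None],np.zeros(3),np.zeros(3),K,np.array([m["k1"],0,0,0,0.]));print("TCP pixel",pp.ravel())
cv2.imwrite("pics/s3.png",cv2.resize(im[150:210,375:450],None,fx=8,fy=8,interpolation=2))
E
```

```text
0.0 yel 0 grey (np.int64(150), [-0.027, 0.003, 0.03, -0.018, 0.017])
0.008 yel 0 grey 0
0.016 yel 0 grey 0
0.024 yel 0 grey (np.int64(1), [-0.007, -0.007, -0.007, 0.001, 0.001])
0.032 yel (np.int64(2), [-0.003, -0.002, 0.0, -0.016, -0.002]) grey (np.int64(4), [-0.004, 0.0, 0.001, -0.014, 0.017])
0.04 yel (np.int64(10), [-0.003, 0.0, 0.003, -0.017, 0.012]) grey (np.int64(4), [0.001, 0.003, 0.004, -0.004, 0.014])
0.048 yel (np.int64(14), [-0.002, 0.002, 0.003, -0.016, 0.008]) grey (np.int64(2), [0.003, 0.003, 0.003, 0.013, 0.015])
0.056 yel (np.int64(10), [-0.005, -0.001, 0.003, -0.018, -0.002]) grey 0
0.064 yel (np.int64(3), [-0.006, -0.003, 0.007, -0.011, -0.009]) grey (np.int64(4), [0.0, 0.005, 0.007, -0.011, -0.003])
0.072 yel (np.int64(2), [0.012, 0.013, 0.014, -0.008, -0.007]) grey (np.int64(18), [-0.014, 0.005, 0.014, -0.012, 0.005])
0.08 yel (np.int64(2), [-0.014, -0.013, -0.013, -0.006, -0.004]) grey (np.int64(26), [-0.011, 0.007, 0.015, -0.013, 0.004])
0.088 yel 0 grey (np.int64(25), [-0.011, 0.007, 0.015, -0.014, 0.005])
0.096 yel 0 grey (np.int64(21), [-0.01, 0.002, 0.014, -0.013, -0.003])
0.104 yel (np.int64(4), [-0.023, -0.017, -0.011, -0.014, -0.006]) grey (np.int64(20), [-0.012, 0.006, 0.023, -0.014, -0.006])
0.112 yel (np.int64(5), [-0.026, -0.019, -0.014, -0.014, -0.005]) grey (np.int64(56), [-0.029, 0.008, 0.029, -0.015, 0.012])
TCP pixel [411.51160037 200.41516696]
```

View pics/s3.png

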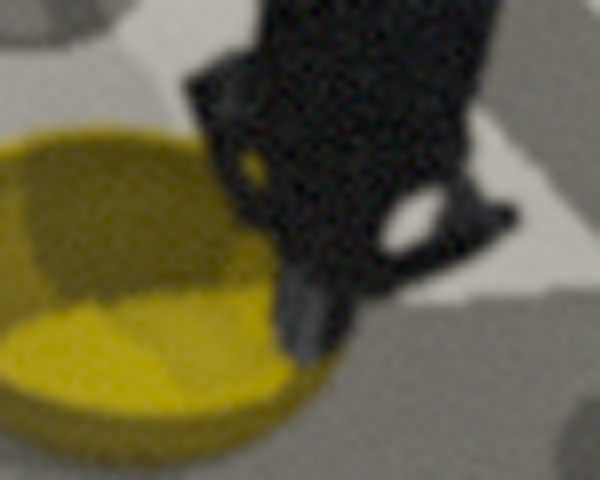

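```bash
python3 - <<'E'
from h import *
im,d=grab("scene");T=sensors.get_obs()["tool_pos"]
V=np.array([-.8953,.4455])
for v in range(182,204):
  s=""
  for u in (410,412,414,416,418):
    p=world("scene",[(u,v)],d=[d[v,u]])[0];r=p[:2]-T[:2]
    s+=f" {im[v,u].tolist()} {r@U*1e3:.0f},{r@V*1e3:.0f},{p[2]*1e3:.0f} |"
  print(v,s)
m=optics.camera_model("scene");K=np.array(m["K"]);E=np.linalg.inv(m["extrinsics"])
for z in(.04,.05,.06,.07):
  w=np.array([[*(T[:2]-.011*V+a*U),z] for a in(-.007,.007)])@E[:3,:3].T+E[:3,3]
  w=np.array([[*(T[:2]-.011*V*-1+a*U),z] for a in(-.007,.007)])@E[:3,:3].T+E[:3,3]
  print(z,cv2.projectPoints(w,np.zeros(3),np.zeros(3),K,np.array([m["k1"],0,0,0,0.]))[0].ravel().round(1))
E
```

```text
182  [27, 37, 39] -7,-15,112 | [32, 30, 30] -3,-12,113 | [29, 21, 19] -0,-6,112 | [26, 29, 29] 10,-14,123 | [30, 31, 29] 13,-9,122 |
183  [33, 44, 45] -9,-11,105 | [40, 40, 40] -2,-13,111 | [19, 28, 21] 3,-11,114 | [31, 27, 33] 10,-12,118 | [19, 24, 23] 15,-12,121 |
184  [36, 40, 43] -11,-7,98 | [51, 50, 50] -4,-8,103 | [23, 25, 29] 5,-14,112 | [28, 29, 27] 10,-11,114 | [26, 24, 24] 14,-9,115 |
185  [48, 52, 52] -11,-6,95 | [54, 55, 54] -2,-11,103 | [37, 40, 37] 4,-10,106 | [20, 24, 24] 10,-11,111 | [18, 20, 17] 14,-8,111 |
186  [46, 45, 49] -9,-8,93 | [48, 47, 48] -1,-11,100 | [48, 46, 44] 4,-10,103 | [25, 26, 25] 10,-10,106 | [28, 32, 33] 15,-8,109 |
187  [57, 54, 52] -10,-5,87 | [46, 46, 44] -2,-9,94 | [63, 60, 58] 7,-13,103 | [34, 32, 30] 9,-6,99 | [33, 29, 28] 14,-6,103 |
188  [50, 52, 48] -6,-11,90 | [49, 50, 53] 0,-11,94 | [65, 63, 61] 6,-11,97 | [28, 27, 27] 9,-5,95 | [31, 32, 30] 13,-1,96 |
189  [55, 55, 52] -7,-8,83 | [51, 53, 52] 1,-11,90 | [68, 67, 66] 6,-9,92 | [25, 23, 25] 10,-6,93 | [35, 36, 38] 13,-1,92 |
190  [58, 56, 57] -6,-9,81 | [53, 54, 54] -0,-8,84 | [61, 64, 5
[... 1155 characters left out ...]
9, 112] -16,51,3 | [103, 108, 110] -13,57,1 |
200  [20, 81, 99] 1,-10,49 | [42, 86, 95] 2,-1,44 | [90, 103, 107] 2,9,37 | [103, 110, 113] -15,50,-0 | [103, 112, 114] -11,55,-0 |
201  [30, 83, 96] 0,-8,43 | [67, 91, 97] -18,35,3 | [99, 108, 108] -16,43,-0 | [103, 108, 113] -9,42,5 | [102, 108, 112] -7,50,1 |
202  [51, 85, 95] -1,-4,36 | [89, 103, 105] -16,32,2 | [103, 107, 111] -13,37,1 | [103, 111, 114] -8,41,2 | [104, 109, 111] -3,44,4 |
203  [78, 93, 99] -18,25,2 | [98, 107, 110] -11,25,6 | [101, 109, 110] -9,33,3 | [102, 106, 111] -6,38,2 | [102, 109, 112] -3,44,-0 |
0.04 [411.9 197.4 415.9 199.9]
0.05 [412.5 194.8 416.4 197.3]
0.06 [413.  192.2 417.  194.7]
0.07 [413.6 189.6 417.6 192. ]
```

The depth image puts the closed fingertips at z≈0.066, just above the yellow rim (0.056), while the reported TCP is 0.040. So the real fingertips sit about 26 mm higher than reported. Nothing was disturbed. I'll reopen, go 24 mm lower and close.

Request:
move_arm(
  plan="0 0 0 0 120; 0 0 0 0 120; 0 0 0 0 120; 0 0 0 0 120; 0 0 0.008 0 120; 0 0 0.016 0 120; 0 0 0.024 0 120; 0 0 0.024 0 120; 0 0 0.024 0 190; 0 0 0.024 0 255; 0 0 0.024 0 255; 0 0 0.024 0 255",
  force=50,
)

```text
t: 4.7
tool_pos: [0.46, 0.3351, 0.0166]
tool_rot: [0.717, 3.058, -0.001]
contact_force: [-0.4, -0.4, 0.9]
opening: 0.0049
```

Request:
move_arm(
  plan="0 0 0 0 255; 0 0 0 0 255; 0 0 0 0 255; 0 0 0 0 255",
  force=50,
)

```text
t: 5.2
tool_pos: [0.46, 0.3351, 0.0167]
tool_rot: [0.717, 3.058, -0.001]
contact_force: [0.3, 0.1, 1.1]
opening: 0.0054
```

Request:
move_arm(
  plan="0 0 -0.005 0 255; 0 0 -0.012 0 255; 0 0 -0.02 0 255; 0 0 -0.03 0 255; 0 0 -0.03 0 255; 0 0 -0.03 0 255",
  force=50,
)

```text
t: 5.95
tool_pos: [0.4599, 0.3351, 0.0467]
tool_rot: [0.717, 3.058, -0.001]
contact_force: [0.0, 0.6, -1.0]
opening: 0.005
```

```bash
cat >> h.py <<'E'
def plane(n,im,d,c,uv,lo=.03):
    """plane & circle of the rim: colour points, top-most per azimuth around the centroid"""
    _,L=cv2.connectedComponents(mask(im,c));m=(L==L[uv[1],uv[0]])&(d>0)
    v,u=np.nonzero(m);P=world(n,np.c_[u,v],d=d[v,u]);P=P[P[:,2]>lo]
    for i in range(6):
        x,y,r=circ(P) if i==0 else (x,y,r)
        az=np.arctan2(P[:,1]-y,P[:,0]-x);b=((az+np.pi)/np.pi*12).astype(int)
        Q=np.vstack([P[b==k][P[b==k][:,2]>np.quantile(P[b==k][:,2],.7)] for k in set(b)])
        x,y,r=circ(Q)
    A=np.c_[Q[:,0]-x,Q[:,1]-y,np.ones(len(Q))];s=np.linalg.lstsq(A,Q[:,2],rcond=None)[0]
    print(n,c,"centre",np.round([x,y,r],4),"slopes x,y",np.round(s[:2],3),"z",round(s[2],4),"std",round((A@s-Q[:,2]).std(),4),len(Q))
E
python3 - <<'E'
from h import *
togo(None)
im,d=grab("scene");print(rim("scene",im,d,"y",(375,185),.086));plane("scene",im,d,"y",(375,185),.07)
cv2.imwrite("pics/s4.png",cv2.resize(im[100:260,280:520],None,fx=2.5,fy=2.5,interpolation=2))
E
```

```text
t 5.95 tcp [0.4599 0.3351 0.0467] open 0.005 F [ 0.   0.6 -1. ] q [ 0.5   0.07  1.87 -0.    1.2  -0.61]
R [[-0.8959, 0.4443, 0.0003], [0.4443, 0.8959, -0.0009], [-0.0006, -0.0007, -1.0]]
(array([0.4494, 0.2585, 0.084 ]), array([0.4367, 0.2611, 0.0773]), 319, array([-0.   ,  0.052,  0.126]))
scene y centre [0.4365 0.2607 0.0771] slopes x,y [-0.009  0.015] z 0.0871 std 0.0027 165
```

View pics/s4.png

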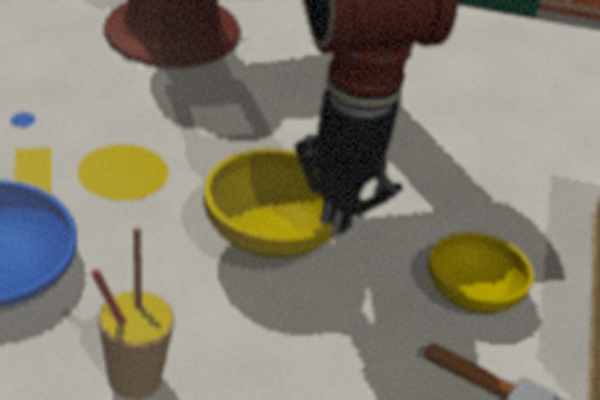

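The yellow cover is held and level (slopes ≤0.015), with its centre at (0.4366,0.2609). Now I carry it over the blue one.

Request:
move_arm(
  plan="0 0 -0.03 0 255; -0.01 -0.008 -0.06 0 255; -0.035 -0.028 -0.07 0 255; -0.065 -0.052 -0.07 0 255; -0.1 -0.08 -0.07 0 255; -0.135 -0.108 -0.07 0 255; -0.17 -0.136 -0.07 0 255; -0.205 -0.164 -0.07 0 255; -0.235 -0.188 -0.07 0 255; -0.25 -0.2 -0.07 0 255; -0.257 -0.206 -0.07 0 255; -0.257 -0.206 -0.07 0 255",
  force=50,
)

```text
t: 7.5
tool_pos: [0.5982, 0.0368, 0.1164]
tool_rot: [-0.717, -3.058, 0.001]
contact_force: [0.2, 0.2, -0.6]
opening: 0.0048
```

```bash
cat >> h.py <<'E'
def big(im,c,lo=300):
    n,L,s,ce=cv2.connectedComponentsWithStats(mask(im,c))
    return [(i,s[i][:5].tolist()) for i in range(1,n) if s[i][4]>lo]
def fit(n,im,d,c,box,z,dz=.006,R=None):
    """circle fit to coloured depth points within dz of z in the pixel box"""
    m=mask(im,c)>0;k=np.zeros_like(m);x0,y0,x1,y1=box;k[y0:y1,x0:x1]=1
    v,u=np.nonzero(m&k&(d>0));P=world(n,np.c_[u,v],d=d[v,u]);Q=P[abs(P[:,2]-z)<dz]
    x,y,r=circ(Q)
    for _ in range(3):
        e=abs(np.hypot(Q[:,0]-x,Q[:,1]-y)-r);Q=Q[e<max(.006,2*np.median(e))];x,y,r=circ(Q)
    A=np.c_[Q[:,0]-x,Q[:,1]-y,np.ones(len(Q))];s=np.linalg.lstsq(A,Q[:,2],rcond=None)[0]
    print(n,c,"centre",np.round([x,y,r],4),"z",np.round(Q[:,2].mean(),4),"slope",np.round(s[:2],3),len(Q))
E
python3 - <<'E'
from h import *
togo(None)
T=sensors.get_obs()["tool_pos"];print(np.array(T[:2])-[.0233,.0742])
im,d=grab("scene");
for z in(.150,.157,.164):fit("scene",im,d,"y",(200,100,350,260),z)
fit("scene",im,d,"b",(200,140,350,260),.04)
a=cv2.resize(im[90:250,180:380],None,fx=2,fy=2)
im,d=grab("top");fit("top",im,d,"y",(300,130,450,270),.157);fit("top",im,d,"b",(300,130,450,270),.04)
b=cv2.resize(im[90:250,280:480],None,fx=2,fy=2);cv2.imwrite("pics/s5.png",np.hstack([a,b])[:,:800])
E
```

```text
t 7.5 tcp [0.5982 0.0368 0.1164] open 0.0048 F [ 0.2  0.2 -0.6] q [-0.06  0.06  1.76 -0.    1.32 -1.17]
R [[-0.8959, 0.4443, -0.0008], [0.4443, 0.8959, -0.0007], [0.0005, -0.001, -1.0]]
[ 0.57490864 -0.03741173]
scene y centre [ 0.5757 -0.0355  0.0776] z 0.1512 slope [ 0.02  -0.016] 356
scene y centre [ 0.5755 -0.0362  0.0772] z 0.1548 slope [-0.003 -0.001] 271
scene y centre [ 0.5764 -0.0336  0.0782] z 0.1583 slope [ 0.004 -0.   ] 7
scene b centre [ 0.5762 -0.0384  0.0992] z 0.0409 slope [-0.     0.003] 367
top y centre [ 0.5736 -0.0347  0.0774] z 0.155 slope [-0.009  0.007] 297
top b centre [ 0.5762 -0.038   0.1005] z 0.0395 slope [-0.004  0.003] 154
```

View pics/s5.png

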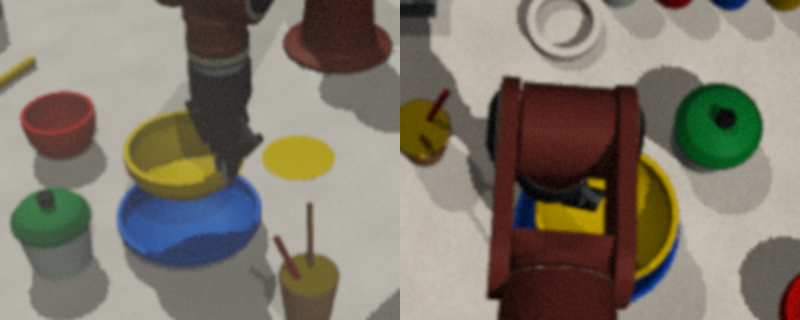

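Yellow hangs level above blue, about 2 mm off. I correct that and lower it gently to just above the seat.

Request:
move_arm(
  plan="-0.001 -0.001 0.015 0 255; -0.002 -0.001 0.035 0 255; -0.002 -0.001 0.055 0 255; -0.002 -0.001 0.07 0 255; -0.002 -0.001 0.08 0 255; -0.002 -0.001 0.087 0 255; -0.002 -0.001 0.092 0 255; -0.002 -0.001 0.094 0 255; -0.002 -0.001 0.0955 0 255; -0.002 -0.001 0.0965 0 255; -0.002 -0.001 0.0965 0 255",
  force=50,
)

```text
t: 8.98
tool_pos: [0.5998, 0.0357, 0.0207]
tool_rot: [0.715, 3.059, -0.001]
contact_force: [-0.7, 2.1, 2.4]
opening: 0.0048
```

```bash
python3 - <<'E'
from h import *
togo(None)
im,d=grab("scene");
fit("scene",im,d,"y",(200,140,350,260),.059)
fit("scene",im,d,"b",(200,140,350,260),.04)
im,d=grab("top");fit("top",im,d,"y",(300,130,450,270),.059);fit("top",im,d,"b",(300,130,450,270),.04)
E
```

```text
t 8.97 tcp [0.5998 0.0357 0.0207] open 0.0048 F [-0.7  2.1  2.4] q [-0.06  0.18  1.8  -0.    1.16 -1.18]
R [[-0.8964, 0.4433, 0.0003], [0.4433, 0.8964, -0.0005], [-0.0005, -0.0003, -1.0]]
scene y centre [ 0.5762 -0.0378  0.0767] z 0.0593 slope [ 0.009 -0.007] 324
scene b centre [ 0.5759 -0.0384  0.0994] z 0.041 slope [-0.004 -0.   ] 308
top y centre [ 0.5752 -0.0361  0.077 ] z 0.0597 slope [-0.014  0.005] 257
top b centre [ 0.575  -0.037   0.1002] z 0.0395 slope [-0.     0.002] 344
```

It is seated and concentric within 2 mm, with light contact. Release and rise.

Request:
move_arm(
  plan="0 0 0 0 215; 0 0 0 0 190; 0 0 0 0 160; 0 0 0 0 140; 0 0 0 0 140; 0 0 0 0 140; 0 0 -0.01 0 140; 0 0 -0.03 0 120; 0 0 -0.06 0 120; 0 0 -0.1 0 120; 0 0 -0.12 0 120; 0 0 -0.12 0 120",
  force=50,
)

```text
t: 10.58
tool_pos: [0.6013, 0.0357, 0.1436]
tool_rot: [0.714, 3.054, 0.001]
contact_force: [0.3, 0.8, -0.4]
opening: 0.0453
```

```bash
python3 - <<'E'
from h import *
# compare red with U pinch
im,d=grab("scene");
fit("scene",im,d,"y",(200,140,350,260),.059);fit("scene",im,d,"b",(200,140,350,260),.04);fit("scene",im,d,"r",(180,120,240,180),.071)
im,d=grab("top");fit("top",im,d,"y",(300,130,450,270),.059);fit("top",im,d,"b",(300,130,450,270),.04);fit("top",im,d,"r",(450,200,540,290),.071)
togo([*(RD+.056*U),.14]);
E
```

```text
scene y centre [ 0.5755 -0.0371  0.077 ] z 0.0595 slope [0.005 0.007] 503
scene b centre [ 0.5759 -0.0384  0.0993] z 0.0411 slope [-0.001  0.002] 347
scene r centre [ 0.4708 -0.3218  0.0547] z 0.0721 slope [ 0.007 -0.01 ] 152
top y centre [ 0.5747 -0.0355  0.0776] z 0.0592 slope [0.002 0.003] 213
top b centre [ 0.5747 -0.0369  0.1001] z 0.0396 slope [0.001 0.002] 306
top r centre [ 0.4698 -0.3209  0.0554] z 0.0709 slope [0.001 0.006] 517
t 10.68 tcp [0.5991 0.0358 0.1397] open 0.0453 F [-0.8 -0.6 -0.2] q [-0.06  0.04  1.73 -0.    1.36 -1.18]
R [[-0.8963, 0.4434, -0.0012], [0.4434, 0.8963, -0.0004], [0.0009, -0.0008, -1.0]]
shift [-4.240e-02 -3.206e-01 -1.000e-04]
```

Yellow is nested: rim at 0.060, level, centres within 1.5 mm. Now the red one, with its centre at (0.470,-0.321).

Request:
move_arm(
  plan="-0.004 -0.03 0 0 120; -0.009 -0.07 0 0 120; -0.016 -0.12 0 0 120; -0.023 -0.17 0 0 120; -0.03 -0.22 0 0 120; -0.036 -0.265 0 0 120; -0.041 -0.3 0 0 120; -0.043 -0.321 0 0 120; -0.043 -0.321 0 0 120; -0.043 -0.321 0 0 120; -0.043 -0.321 0 0 120",
  force=50,
)

```text
t: 12.05
tool_pos: [0.4957, -0.2698, 0.1397]
tool_rot: [-0.712, -3.058, 0.0]
contact_force: [-0.1, -0.4, 0.4]
opening: 0.0451
```

```bash
python3 - <<'E'
from h import *
togo([*(np.array([.4703,-.3213])+.056*U),.032])
E
```

```text
t 12.05 tcp [ 0.4957 -0.2698  0.1397] open 0.0451 F [-0.1 -0.4  0.4] q [-0.63 -0.04  1.82 -0.    1.36 -1.74]
R [[-0.8971, 0.4419, -0.0013], [0.4419, 0.8971, 0.0001], [0.0012, -0.0005, -1.0]]
shift [-0.0003 -0.0013  0.1077]
```

Request:
move_arm(
  plan="0 -0.001 0.03 0 120; 0 -0.001 0.06 0 120; 0 -0.001 0.085 0 120; 0 -0.001 0.1 0 120; 0 -0.001 0.107 0 120; 0 -0.001 0.107 0 120; 0 -0.001 0.107 0 180; 0 -0.001 0.107 0 220; 0 -0.001 0.107 0 255; 0 -0.001 0.107 0 255; 0 -0.001 0.107 0 255; 0 -0.001 0.107 0 255",
  force=50,
)

```text
t: 13.55
tool_pos: [0.4956, -0.2713, 0.0337]
tool_rot: [0.713, 3.06, -0.002]
contact_force: [-1.2, 0.0, 5.5]
opening: 0.0056
```

Request:
move_arm(
  plan="0 0 0 0 255; 0 0 0 0 255; 0 0 0 0 255; 0 0 -0.01 0 255; 0 0 -0.02 0 255; 0 0 -0.04 0 255; 0 0 -0.07 0 255; 0 0 -0.1 0 255; 0 0 -0.11 0 255; 0 0 -0.11 0 255; 0 0 -0.11 0 255",
  force=50,
)

```text
t: 14.92
tool_pos: [0.4948, -0.2706, 0.1421]
tool_rot: [-0.712, -3.057, 0.0]
contact_force: [0.1, -0.6, -1.3]
opening: 0.0055
```

```bash
python3 - <<'E'
from h import *
togo(None)
im,d=grab("scene");print(big(im,"r",200))
fit("scene",im,d,"r",(170,60,260,180),.180,.008);cv2.imwrite("pics/s6.png",cv2.resize(im[40:240,130:350],None,fx=2.5,fy=2.5))
im,d=grab("top");fit("top",im,d,"r",(430,200,580,320),.180,.008)
E
```

```text
t 14.93 tcp [ 0.4948 -0.2706  0.1421] open 0.0055 F [ 0.1 -0.6 -1.3] q [-0.63 -0.04  1.82 -0.    1.37 -1.74]
R [[-0.897, 0.4419, -0.0023], [0.4419, 0.897, 0.0005], [0.0022, -0.0006, -1.0]]
[(1, [0, 0, 58, 13, 417]), (2, [60, 0, 86, 39, 1387]), (4, [160, 0, 121, 58, 2772]), (5, [294, 0, 117, 92, 5262]), (7, [499, 0, 73, 107, 3030]), (8, [573, 3, 26, 56, 398]), (24, [124, 35, 30, 21, 212]), (62, [551, 70, 20, 40, 253]), (63, [333, 82, 42, 38, 758]), (71, [182, 110, 28, 25, 357]), (78, [160, 262, 25, 26, 332])]
scene r centre [ 0.4758 -0.3207  0.056 ] z 0.1784 slope [0.   0.01] 157
top r centre [ 0.4744 -0.3195  0.0555] z 0.1784 slope [-0.025  0.011] 113
```

View pics/s6.png

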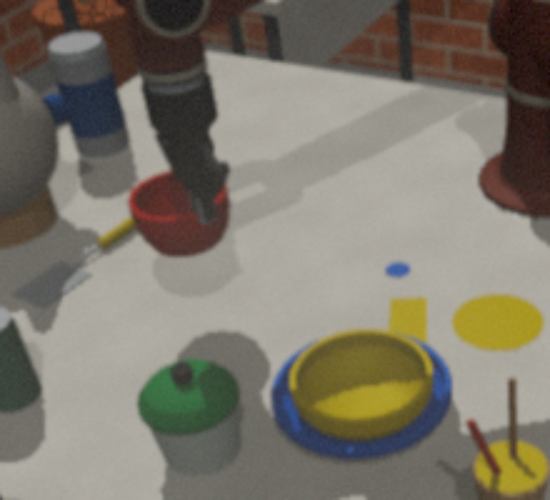

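Red is held and level, and the yellow-in-blue nest looks concentric. Carry red over it.

Request:
move_arm(
  plan="0.002 0.015 0 0 255; 0.005 0.04 0 0 255; 0.009 0.075 0 0 255; 0.013 0.11 0 0 255; 0.017 0.145 0 0 255; 0.022 0.18 0 0 255; 0.026 0.215 0 0 255; 0.03 0.25 0 0 255; 0.034 0.28 0 0 255; 0.036 0.299 0 0 255; 0.036 0.299 0 0 255; 0.036 0.299 0 0 255",
  force=50,
)

```text
t: 16.52
tool_pos: [0.5944, 0.013, 0.1416]
tool_rot: [-0.713, -3.056, 0.001]
contact_force: [-0.1, -0.1, -0.2]
opening: 0.0057
```

```bash
python3 - <<'E'
from h import *
togo(None)
im,d=grab("scene")
fit("scene",im,d,"r",(210,80,340,230),.180,.008);fit("scene",im,d,"y",(200,140,350,260),.059)
im,d=grab("top");fit("top",im,d,"r",(300,130,460,280),.180,.008);fit("top",im,d,"y",(300,130,450,270),.059)
E
```

```text
t 16.52 tcp [0.5944 0.013  0.1416] open 0.0057 F [-0.1 -0.1 -0.2] q [-0.1   0.03  1.75 -0.    1.37 -1.22]
R [[-0.8969, 0.4423, -0.0031], [0.4423, 0.8969, 0.0003], [0.0029, -0.0012, -1.0]]
scene r centre [ 0.5765 -0.0377  0.0552] z 0.1779 slope [ 0.002 -0.011] 196
scene y centre [ 0.5756 -0.0371  0.0771] z 0.0596 slope [0.    0.006] 386
top r centre [0.5665 0.0082 0.014 ] z 0.1792 slope [-0.055  0.032] 54
top y centre [0.6152 0.0275 0.0023] z 0.0594 slope [-0.966 -1.23 ] 4
```

The centres agree within 1 mm. Lower it.

Request:
move_arm(
  plan="0 0 0.015 0 255; 0 0 0.035 0 255; 0 0 0.055 0 255; 0 0 0.072 0 255; 0 0 0.085 0 255; 0 0 0.092 0 255; 0 0 0.096 0 255; 0 0 0.098 0 255; 0 0 0.0995 0 255; 0 0 0.1005 0 255; 0 0 0.1005 0 255",
  force=50,
)

```text
t: 18.0
tool_pos: [0.5947, 0.0129, 0.0422]
tool_rot: [-0.714, -3.058, -0.001]
contact_force: [-0.5, 1.3, 2.5]
opening: 0.0054
```

```bash
python3 - <<'E'
from h import *
togo(None)
im,d=grab("scene")
fit("scene",im,d,"r",(210,120,340,230),.080,.006);fit("scene",im,d,"y",(200,140,350,260),.059);fit("scene",im,d,"b",(200,140,350,260),.04)
E
```

```text
t 18.0 tcp [0.5947 0.0129 0.0422] open 0.0054 F [-0.5  1.3  2.5] q [-0.1   0.14  1.81  0.    1.19 -1.22]
R [[-0.8965, 0.443, -0.0016], [0.443, 0.8965, 0.0007], [0.0017, -0.0, -1.0]]
scene r centre [ 0.5767 -0.0388  0.0545] z 0.0795 slope [ 0.005 -0.003] 177
scene y centre [ 0.5753 -0.0372  0.0774] z 0.0599 slope [-0.011  0.002] 308
scene b centre [ 0.576  -0.0385  0.0992] z 0.041 slope [-0.003  0.   ] 331
```

Seated at rim z≈0.080 with light contact. Release and retreat.

Request:
move_arm(
  plan="0 0 0 0 215; 0 0 0 0 190; 0 0 0 0 160; 0 0 0 0 140; 0 0 0 0 140; 0 0 0 0 140; 0 0 -0.01 0 140; 0 0 -0.03 0 140; 0 0 -0.06 0 140; 0 0 -0.1 0 140; 0 0 -0.14 0 140; 0 0 -0.15 0 140",
  force=50,
)

```text
t: 19.55
tool_pos: [0.5973, 0.0126, 0.198]
tool_rot: [0.713, 3.053, 0.002]
contact_force: [0.6, 0.5, 0.3]
opening: 0.0381
```

Request:
move_arm(
  plan="0.03 0.04 0 0 140; 0.06 0.08 0 0 140; 0.09 0.12 0 0 140; 0.12 0.16 0 0 140; 0.14 0.19 0 0 140; 0.15 0.2 0 0 140; 0.15 0.2 0 0 140",
)

```text
t: 20.42
tool_pos: [0.5509, 0.2584, 0.1972]
tool_rot: [0.711, 3.054, 0.001]
contact_force: [-0.1, -0.7, -0.6]
opening: 0.038
```

```bash
python3 - <<'E'
from h import *
togo(None)
im,d=grab("scene");a=cv2.resize(im[110:270,170:370],None,fx=2,fy=2)
fit("scene",im,d,"r",(210,120,340,230),.080,.006);fit("scene",im,d,"y",(200,140,350,260),.059);fit("scene",im,d,"b",(200,140,350,260),.04)
im,d=grab("top")
fit("top",im,d,"r",(320,150,430,260),.080,.006);fit("top",im,d,"y",(320,150,430,260),.059);fit("top",im,d,"b",(320,150,430,260),.04)
print(world("top",[(440,153)],d=[d[153,440]]))
cv2.imwrite("pics/s7.png",np.hstack([a,cv2.resize(im[110:270,290:490],None,fx=2,fy=2)]))
E
```

```text
t 20.43 tcp [0.5509 0.2584 0.1972] open 0.038 F [-0.1 -0.7 -0.6] q [ 0.32  0.02  1.67 -0.    1.45 -0.79]
R [[-0.8971, 0.4419, 0.0063], [0.4419, 0.8971, -0.001], [-0.006, 0.0019, -1.0]]
scene r centre [ 0.5753 -0.038   0.0551] z 0.0798 slope [0.003 0.007] 289
scene y centre [ 0.5753 -0.0372  0.0773] z 0.0601 slope [-0.005  0.003] 350
scene b centre [ 0.5758 -0.0386  0.0994] z 0.041 slope [-0.001  0.004] 343
top r centre [ 0.5738 -0.0364  0.0555] z 0.0796 slope [0.006 0.   ] 474
top y centre [ 0.5747 -0.0354  0.0775] z 0.0594 slope [-0.001  0.002] 648
top b centre [ 0.5752 -0.0369  0.1002] z 0.0395 slope [-0.     0.003] 773
[[ 0.6863525  -0.17809503  0.11318741]]
```

View pics/s7.png

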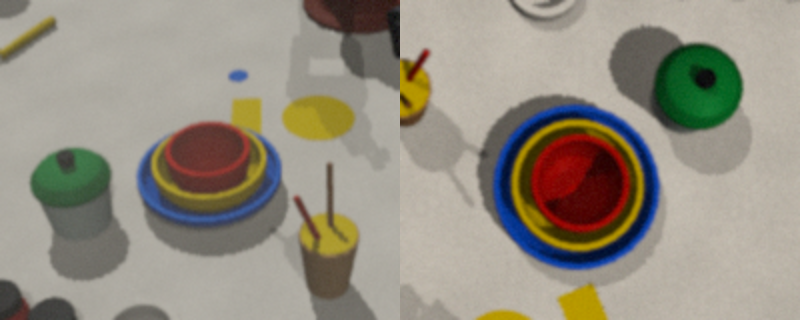

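Blue, yellow and red are nested concentrically and level, with the tub unmoved. Handing in.

```bash
python3 -c "
from station import ticket;print(ticket.finish_job())"
```

```text
the job is handed in; nothing more can be done
None
```

The three covers are stacked and the job is handed in at about 20.5 s on the robot's clock: yellow went into blue first, then red into yellow. All stay open side up, and the arm was clear of everything.

- **Final fit:** both cameras put the rims at about 0.040, 0.060 and 0.080 m, which are the heights given for proper nesting. Tilt was no more than 0.007 rad, the centres agreed within about 2 mm, and blue was flat on the table.
- **Bystanders:** the tub's measured position was unchanged.
- **One failed try:** the first grasp on yellow closed on air just above the rim, without disturbing it. The camera showed the real fingertips about 26 mm higher than the reported TCP, so I regrasped lower and used that correction for the rest.
- **Readings that disagreed:**
  - The gripper read about 5 mm of opening on 8 mm rims, though the grips held.
  - Yellow shifted about 12 mm sideways when it was gripped. I measured that and corrected for it before placing.
  - While red was held over the stack, the arm blocked the top camera, so I lined up and placed it with the scene camera alone.

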